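Stack wooden slats crosswise to dry

TASK

Stack the four loose wooden slats crosswise on the drying board so that air can get round them: lay two across the two fixed battens, one near each end of the battens, then two more on top of those, running the same way as the battens and straight above them, so that the slats make a neat, square, open tower centred on the board. Do not knock over or push away the ink jar and the small cup.

Things in the scene. Friction and masses are not known exactly. Their poses are not given: they have to be found in the camera images.
- board: white drying board, 190 x 190 mm and 12 mm thick, fixed to the table, with two wooden battens fixed on it. Each batten is 150 mm long, 28 mm wide and 18 mm high and runs along the board's x, centred at y = +50 mm and y = -50 mm; their tops are 30 mm above the table. Origin: centre of the board's underside, z up
- slat_a: loose plain wooden slat 150 mm long, 28 mm wide, 18 mm thick, about 45 g, one of four alike; starts lying flat on the table. Origin at its centre; x along its length, y across its width, z through its thickness
- slat_b: loose plain wooden slat 150 mm long, 28 mm wide, 18 mm thick, about 45 g, one of four alike; starts lying flat on the table. Origin at its centre; x along its length, y across its width, z through its thickness
- slat_c: loose plain wooden slat 150 mm long, 28 mm wide, 18 mm thick, about 45 g, one of four alike; starts lying flat on the table. Origin at its centre; x along its length, y across its width, z through its thickness
- slat_d: loose plain wooden slat 150 mm long, 28 mm wide, 18 mm thick, about 45 g, one of four alike; starts lying flat on the table. Origin at its centre; x along its length, y across its width, z through its thickness
- ink: closed black ink jar, 46 mm diameter, 62 mm high, loose, standing among the slats; leave it alone. Origin: centre of its underside, z up
- cup: small open orange plastic cup, 48 mm rim diameter, 52 mm high, loose, standing among the slats; leave it alone. Origin: centre of its underside, z up
Things that resemble listed ones, but are neither listed nor needed, are in the scene too. What is shaped like the slat_a but turquoise is not meant. Leave any green or grey look-alike of the slat_d alone.

How it is judged:
By the outcome, as a careful person would: the job done as asked, in the order asked, and still so for the second after the job is handed in, with the robot touching nothing.
It also fails if it takes over 69 s, if anything falls off the work surface, if the arm or the gripper's body presses on something with over 40 N, if the wrist force passes 120 N, or if a joint passes its speed limit or range.

ROBOT

A 6-joint arm with a two-finger parallel gripper is mounted at the origin on the work surface. World frame = base frame: x ahead of the robot, y to its left, z up, the work surface at z = 0. Lengths are in m, angles in rad, forces in N, time in s.
With the tool pointing down it reaches from about 0.25 to 0.775 m from the base axis. Payload 4 kg.
Tool frame: the origin (TCP) lies midway between the tips of the shut fingers; the grasp point (between the pads) lies 19 mm behind it (arm.hold_point_z is the distance from the TCP to the grasp point, in m); z points along the fingers, y is the line along which they close (so a half turn about z gives the same grasp; the last joint's range is limited). The gripper opens to 85 mm and grips with 20 to 120 N. Pads are 22 mm wide; open, the fingers measure 114 mm over their backs; the gripper's body (76 mm by 85 mm) begins 54 mm behind the grasp point. The pads swing forward as they close: fully open they stand 13 mm farther back than shut.
Start: joints at [1.07, 0.087, 1.371, -0, 1.684, -0.103], TCP at [0.213, 0.507, 0.231] pointing down, gripper open.
Joint ranges: [-3.1, 3.1], [-0.76, 2.03], [0.27, 2.55], [-1.08, 4.22], [0.17, 2.65], [-2.57, 2.57]. Speed limits (rad/s): [2.79, 2.79, 3.14, 3.14, 3.14, 3.14].

INTERFACE

Orientations are given as a unit quaternion [w, x, y, z].
In Python, from workcell import arm gives the robot as it stands. Calls block until the motion is done:
- arm.move_pose(position, orientation): joint-space move of the TCP to a pose.
- arm.movel(position, ori=None, speed=0.15, contact_N=None): straight line of the TCP; ori=None keeps the orientation; speed is the mean speed in m/s. With contact_N (N) it stops when the force on the tool has changed by that much, and returns True; else False.
- arm.goto_joints(angles): joint-space move.
- arm.gripper_open() and arm.close_gripper(f_grip=None): open the fingers fully, or close them until they stop; f_grip is the grip in N (None keeps the last).
- arm.pause(seconds).
- arm.ik(position, orientation): joint angles nearest the present ones, or None.
- arm.sense(): the state.
- arm.snapshot(name): name is "scene" or "side" or "wrist"; returns a dict with "img" (420x560x3 uint8, red, green, blue), "fx", "fy", "cx", "cy" (pixels), "position" and "orientation" of the camera in the world; the wrist camera has in their place "tool_from_camera" (4x4, takes a point from camera to tool coordinates, whose origin is the TCP and whose axes are the flange's). Camera axes: x right, y down, z forward; pixel columns grow to the right and rows downward; lengths in m; the calibration is good to about 2 mm. A picture is of the moment at which its call begins: read the wrist's pose just before it. There is no depth.
A pose or a line that the arm cannot do raises arm.PlanningError and nothing moves.
- arm.job_done(): hands the job in; it is judged then, once.
The state is a dict: "t": time; "joints": joint angles; "qd": joint speeds; "joint_efforts": joint torques, N m; "ee_pos": TCP position; "ee_rot": TCP orientation; "wrist_force": force on the tool from outside, world axes, zero at the start; "wrist_torque": the same for the moment, N m; "width": finger opening in m; "grasp_force": force on a finger pad.
Only numpy, scipy, OpenCV 4.12 (cv2) and the standard library are available. Lean on these libraries where they do the work, as an engineer would, in place of code of your own. Each camera call takes 0.05 s, during which the arm holds its last target. There are 200 camera calls.

## Working session

There is one attempt and no reset: what is moved stays moved. The work goes in short steps, each a Python script; the robot and the scene stay as the last script left them, time stands still between calls to the robot, and variables do not carry over. Pictures are saved under pics/ and viewed, at most 10 in all, crops included, and the job is handed in when it is done.

```bash
ls; mkdir -p pics
python3 - <<'E'
from workcell import arm
import cv2,numpy as np,pickle
d={}
for n in("scene","side"):
    s=arm.snapshot(n); d[n]=s; cv2.imwrite(f"pics/{n}0.png",s["img"][:,:,::-1]); print(n,s["fx"],s["fy"],s["cx"],s["cy"],s["position"],s["orientation"])
pickle.dump(d,open("d0.pkl","wb"))
print(arm.sense()["t"],arm.hold_point_z,arm.sense()["ee_rot"])
E
```

```text
pics
scene 500.8436088251983 500.8436088251983 276.8122712386409 212.40077627229337 [ 1.3423653  -0.065208    1.12925746] [-0.24003868  0.68046249  0.65272631 -0.2308692 ]
side 411.2654078282799 411.2654078282799 282.6514134978365 205.3659040053023 [ 0.02324805 -0.89851184  0.78088248] [-0.43364685  0.87216602 -0.2050383   0.09610479]
0.1 0.0187 [-3.14076358e-04  1.97567887e-01  9.80288665e-01 -9.81971309e-04]
```

View pics/scene0.png

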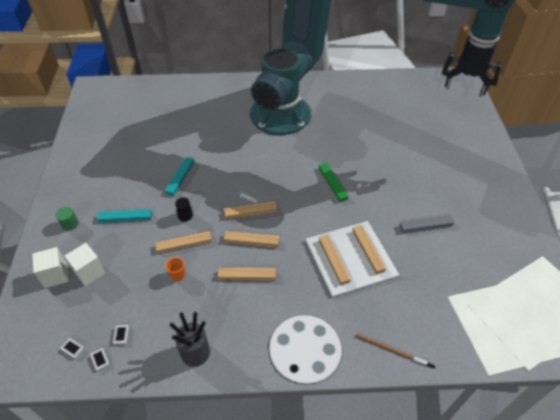

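View pics/side0.png

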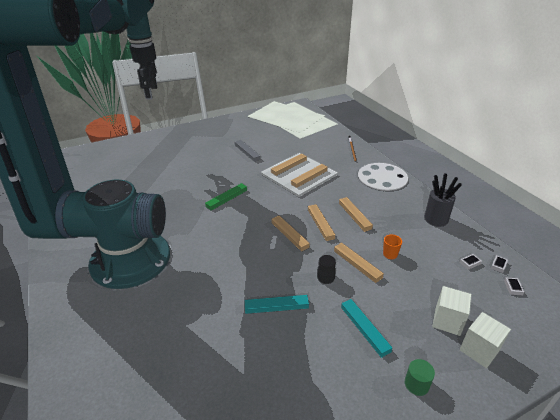

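The scene view shows four plain wooden slats at about (251,211, in shadow), (184,242), (252,240) and (247,274). The turquoise pair at (180,176) and (124,215), the green one at (334,182) and the grey one at (427,224) are look-alikes. The board is at (352,257), the ink jar at (184,209) and the cup at (176,268). Next I'll make an enlarged crop to confirm this and get rough positions.

```bash
cat > h.py <<'E'
import cv2,numpy as np
from scipy.spatial.transform import Rotation as R
def rot(q): return R.from_quat([q[1],q[2],q[3],q[0]]).as_matrix()
def cast(s,px,z,P=None,M=None):
    """pixels -> world points on plane z"""
    px=np.atleast_2d(np.asarray(px,float))
    P=np.asarray(s["position"]) if P is None else P
    M=rot(s["orientation"]) if M is None else M
    d=np.c_[(px[:,0]-s["cx"])/s["fx"],(px[:,1]-s["cy"])/s["fy"],np.ones(len(px))]@M.T
    return P+d*((z-P[2])/d[:,2])[:,None]
def wristcam(s,st):
    T=np.asarray(s["tool_from_camera"]); A=rot(st["ee_rot"])
    return np.asarray(st["ee_pos"])+A@T[:3,3],A@T[:3,:3]
def down(yaw):
    """tool down, finger closing line (tool y) at angle yaw in the world"""
    y=np.array([np.cos(yaw),np.sin(yaw),0]);z=np.array([0,0,-1.])
    q=R.from_matrix(np.c_[np.cross(y,z),y,z]).as_quat()
    return [q[3],q[0],q[1],q[2]]
def wood(img):
    h=cv2.cvtColor(img,cv2.COLOR_RGB2HSV)
    return cv2.inRange(h,(8,70,50),(22,190,255))
def blobs(m,amin):
    return [c for c in cv2.findContours(m,cv2.RETR_EXTERNAL,cv2.CHAIN_APPROX_NONE)[0] if cv2.contourArea(c)>amin]
def rect(pts):
    """plane points -> centre, (long, short), direction of long side"""
    (cx,cy),_,_=r=cv2.minAreaRect((pts[:,:2]*1000).astype(np.float32))
    b=cv2.boxPoints(r);e=[b[1]-b[0],b[2]-b[1]];l=[np.linalg.norm(x) for x in e];i=int(np.argmax(l))
    a=np.arctan2(e[i][1],e[i][0]);a=(a+np.pi/2)%np.pi-np.pi/2
    return np.array([cx,cy])/1000,(l[i],l[1-i]),a
E
python3 - <<'E'
from h import *
import pickle
d=pickle.load(open("d0.pkl","rb"));s=d["scene"];im=s["img"]
for c in blobs(wood(im[120:320,100:450]),150):
    c=c.reshape(-1,2)+[100,120]
    p,l,a=rect(cast(s,c,.012)); print(c.mean(0).round(),p.round(3),np.round(l),round(np.degrees(a)))
for n,p in dict(ink=(184,218),cup=(177,277),board=(352,257)).items(): print(n,cast(s,p,0).round(3))
cv2.imwrite("pics/crop.png",cv2.resize(im[150:300,90:470],None,fx=2.1,fy=2.1,interpolation=cv2.INTER_CUBIC)[:,:,::-1])
from workcell import arm
w=arm.snapshot("wrist");print(w["fx"],w["cx"],w["cy"],np.round(w["tool_from_camera"],3))
E
```

```text
[247. 274.] [ 0.644 -0.117] [149.  37.] 88
[176. 268.] [ 0.621 -0.305] [77. 50.] 6
[334. 259.] [0.605 0.117] [155.  29.] 17
[183. 242.] [ 0.534 -0.289] [149.  38.] -77
[251. 239.] [ 0.531 -0.104] [151.  38.] 81
[369. 249.] [0.576 0.213] [155.  30.] 17
[250. 210.] [ 0.428 -0.105] [150.  40.] -83
ink [[ 0.441 -0.296  0.   ]]
cup [[ 0.638 -0.299  0.   ]]
board [[0.595 0.168 0.   ]]
375.7401985668008 280.6864254946332 214.58106998624504 [[ 0.    -0.947 -0.321  0.082]
 [ 1.     0.     0.     0.   ]
 [-0.    -0.321  0.947 -0.144]
 [ 0.     0.     0.     1.   ]]
```

View pics/crop.png

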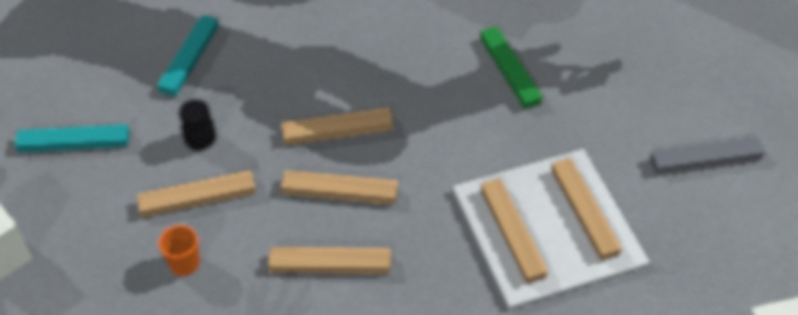

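The crop confirms four bare-wood slats, left of the board at crop pixels (335,126), (197,193), (340,187) and (330,261). The turquoise, green and grey ones are clearly different. Next I'll look at the board with the wrist camera from above, then at a slat.

```bash
cat >> h.py <<'E'
def look(arm,z,name=None,amin=600):
    arm.pause(0.15)
    st=arm.sense();s=arm.snapshot("wrist");P,M=wristcam(s,st)
    if name: cv2.imwrite(f"pics/{name}.png",s["img"][:,:,::-1])
    return [rect(cast(s,c.reshape(-1,2),z,P,M)) for c in blobs(wood(s["img"]),amin)],s,P,M
E
python3 - <<'E'
from h import *
from workcell import arm
arm.move_pose([.591,.166,.22],down(np.radians(17+90)))
r,s,P,M=look(arm,.030,"board")
for x in r: print(np.round(x[0],4),np.round(x[1],1),np.degrees(x[2]).round(2))
print(arm.sense()["t"],arm.sense()["joints"])
arm.move_pose([.644,-.117,.2],down(np.radians(0)))
r,s,P,M=look(arm,.018,"slat")
for x in r: print(np.round(x[0],4),np.round(x[1],1),np.degrees(x[2]).round(2))
print(arm.sense()["t"],arm.sense()["joints"])
a,b=[cv2.imread(f"pics/{n}.png") for n in("board","slat")]
cv2.imwrite("pics/two.png",cv2.resize(np.hstack([a,b]),(800,300)))
E
```

```text
[ 0.6386 -0.0544] [53.3 32.2] 86.34
[0.5855 0.2095] [149.3  28.4] 16.72
[0.6135 0.115 ] [149.1  29.3] 16.76
[ 0.5364 -0.0527] [73.1 28.5] 81.02
2.2 [ 1.82920933e-01  2.32042957e-01  1.22762228e+00  1.03174938e-04
  1.68181646e+00 -1.68591679e+00]
[ 0.5366 -0.2858] [156.4  34.2] -77.55
[ 0.643  -0.1164] [149.7  27.7] 86.68
[ 0.4324 -0.1048] [149.3  37.4] -81.74
[ 0.5333 -0.1036] [150.1  31.5] 81.04
3.6833 [-2.64708265e-01  3.28413393e-01  1.14686195e+00  1.23980534e-04
  1.66603436e+00 -2.66559140e-01]
```

View pics/two.png

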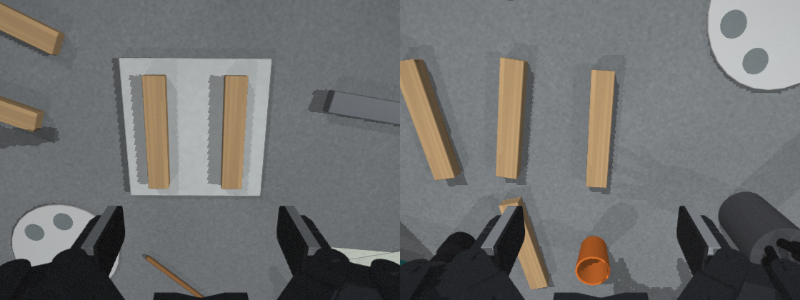

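The left half shows the board with its battens, at (155,130) and (234,130) in the image. The right half shows the slats at (430,120), (510,118), (601,128) and (530,240), with the cup at (593,260). The battens put the board centre near (0.5995, 0.1623), with a yaw of 16.7°. I'll place the first slat now.

```bash
cat >> h.py <<'E'
BC=np.array([.5995,.1623]);BY=np.radians(16.74)
def u(a): return np.array([np.cos(a),np.sin(a)])
def wrap(a): return (a+np.pi/2)%np.pi-np.pi/2
def pick(arm,p,a,off=0,zg=.004):
    """p, a: rough slat centre and direction; off: grasp offset along +y end"""
    arm.move_pose([*p,.18],down(wrap(a-np.pi/2)))
    r,_,_,_=look(arm,.018)
    c,l,a=min(r,key=lambda x:np.linalg.norm(x[0]-p))
    e=u(a)*np.sign(np.sin(a)); g=c+off*e; q=down(wrap(a-np.pi/2))
    print("slat",c.round(4),np.round(l,1),np.degrees(a).round(2))
    assert np.linalg.norm(c-p)<.02 and abs(l[0]-150)<6
    arm.move_pose([*g,.09],q)
    arm.movel([*g,zg],q,speed=.1)
    arm.close_gripper(50)
    print("width",round(arm.sense()["width"],4))
    arm.movel([*g,.12],speed=.2)
def place(arm,bxy,layer,off=0,zg=.004):
    """slat centre to board point bxy; layer 1 crosswise, 2 along battens"""
    b=np.asarray(bxy); c=BC+b[0]*u(BY)+b[1]*u(BY+np.pi/2)
    if layer==1: yaw=BY; e=u(BY+np.pi/2)
    else: yaw=BY+np.pi/2; e=-u(BY)
    g=c+off*e; q=down(yaw); z=zg+(.030 if layer==1 else .048)
    arm.move_pose([*g,z+.07],q)
    arm.movel([*g,z+.012],q,speed=.15)
    hit=arm.movel([*g,z-.002],q,speed=.03,contact_N=5)
    print("hit",hit,"dz",round(arm.sense()["ee_pos"][2]-z,4),"w",round(arm.sense()["width"],4))
    arm.gripper_open()
    arm.movel([*g,z+.09],q,speed=.25)
    print("t",arm.sense()["t"])
E
python3 - <<'E'
from h import *
from workcell import arm
pick(arm,np.array([.643,-.1164]),np.radians(86.7))
place(arm,(.05,0),1)
arm.move_pose([*BC,.22],down(BY+np.pi/2))
r,s,P,M=look(arm,.048,"p1")
for x in r: print(np.round(x[0],4),np.round(x[1],1),np.degrees(x[2]).round(2))
print("want",BC+.05*u(BY),arm.sense()["t"])
E
```

```text
slat [ 0.6431 -0.116 ] [148.9  27.7] 86.7
width 0.0266
hit True dz 0.0005 w 0.0267
t 10.1167
[0.8124 0.1954] [113.6   8.5] 63.32
[0.5954 0.1602] [149.2 141.5] -73.27
[ 0.5357 -0.0441] [72.  26.7] 81.0
want [0.64738108 0.17670146] 11.725
```

View pics/p1.png

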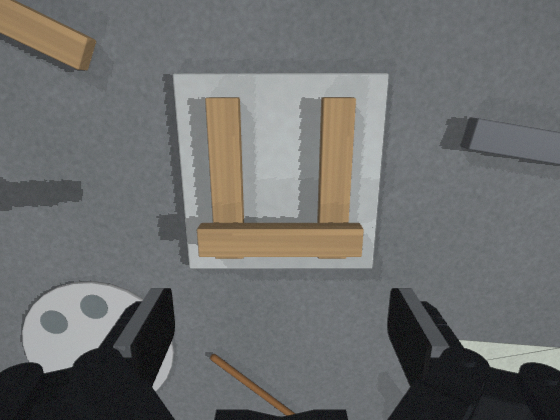

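The first slat lies square across both battens at (280,241), with its centre in line with their midline. I'll place the second slat and check the layer.

Run:
```python
from h import *
from workcell import arm
pick(arm,np.array([.5335,-.1036]),np.radians(81))
place(arm,(-.05,0),1)
arm.move_pose([*BC,.22],down(BY+np.pi/2))
r,s,P,M=look(arm,.048,"p2")
B=np.c_[u(BY),u(BY+np.pi/2)]
print(arm.sense()["t"])
# board frame coordinates of the outline at z=.048, extremes
import pickle;pickle.dump((s,P,M),open("p2.pkl","wb"))
for c in blobs(wood(s["img"]),5000):
    w=(cast(s,c.reshape(-1,2),.048,P,M)[:,:2]-BC)@B*1000; print("min",w.min(0).round(1),"max",w.max(0).round(1))
```

```text
slat [ 0.5314 -0.1029] [148.9  27.7] 81.06
width 0.0266
hit True dz 0.0005 w 0.0266
t 19.1583
20.75
min [-74.7 -75.6] max [66.1 73.8]
```

View pics/p2.png

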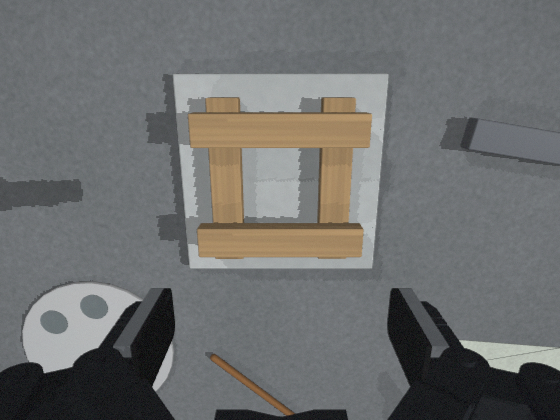

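Run:
```python
from h import *
import pickle
s,P,M=pickle.load(open("p2.pkl","rb"))
B=np.c_[u(BY),u(BY+np.pi/2)]
f=lambda px,z:((cast(s,px,z,P,M)[:,:2]-BC)@B*1000).round(1).tolist()
g=cv2.cvtColor(s["img"],cv2.COLOR_RGB2GRAY)
print(g[104:155,280].tolist());print(g[215:265,280].tolist())
print("slat edges",f([[280,112.5],[280,148],[280,229],[280,257.5]],.048))
print("batten end",f([[223,97],[338,97],[223,259],[335,259]],.030))
print("board corners",f([[173.5,74],[388,73.5],[190,268],[373,268]],.012))
print("batten sides",f([[209,170],[237,170],[325,170],[352,170]],.030))
```

```text
[170, 169, 170, 171, 172, 172, 171, 123, 94, 92, 135, 146, 144, 144, 145, 146, 146, 142, 139, 138, 140, 140, 140, 136, 138, 140, 143, 143, 143, 142, 143, 141, 144, 148, 148, 147, 143, 138, 138, 137, 141, 148, 149, 129, 162, 167, 167, 166, 165, 167, 167]
[174, 137, 129, 122, 119, 122, 119, 128, 84, 81, 81, 89, 85, 86, 130, 143, 145, 145, 146, 147, 143, 137, 140, 141, 137, 137, 138, 140, 145, 145, 141, 141, 144, 145, 149, 146, 143, 138, 137, 142, 146, 144, 150, 166, 167, 165, 166, 165, 164, 167]
slat edges [[-63.4, -0.5], [-34.8, -0.5], [37.5, -0.6], [65.6, -0.6]]
batten end [[-75.0, -48.7], [-75.0, 48.6], [75.6, -56.2], [75.7, 53.0]]
board corners [[-93.8, -93.7], [-94.2, 94.0], [94.4, -93.9], [94.5, 95.7]]
batten sides [[-12.4, -64.4], [-12.4, -39.2], [-12.3, 39.9], [-12.3, 64.2]]
```

Layer 1 is within about 1.5 mm: the slats sit at board x of −49 and +51.5, against a target of ±50. Next are the two top slats.

Run:
```python
from h import *
from workcell import arm
pick(arm,np.array([.432,-.1048]),np.radians(-81.7))
place(arm,(-.0005,.0505),2)
arm.move_pose([.536,-.286,.2],down(np.radians(12.5)))
r,s,P,M=look(arm,.018,"last")
h=cv2.cvtColor(s["img"],cv2.COLOR_RGB2HSV)
for c in blobs(cv2.inRange(h,(3,195,60),(12,255,255)),200):
    print("cup rim",cv2.minEnclosingCircle((cast(s,c.reshape(-1,2),.052,P,M)[:,:2]*1000).astype(np.float32)))
print(arm.sense()["t"])
```

```text
slat [ 0.4276 -0.1051] [149.7  27.7] -81.73
width 0.0269
hit True dz 0.0005 w 0.0269
t 28.3417
cup rim ((627.7545166015625, -295.9050598144531), 30.20063018798828)
30.3667
```

View pics/last.png

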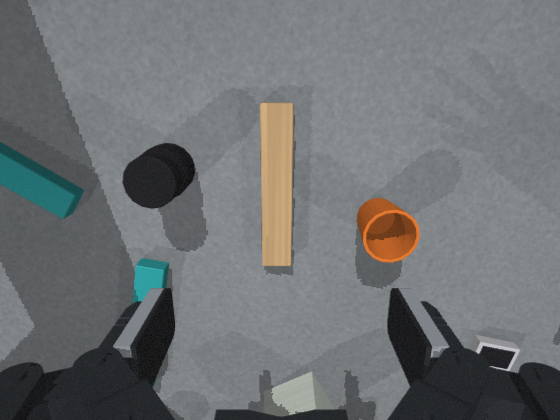

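The last slat is at (277,185). The jar edge at (195,170) and the cup edge at (357,225) are both about 75–80 mm from its axis, and the open fingers reach 57 mm. A centred grasp is therefore clear.

Run:
```python
from h import *
from workcell import arm
pick(arm,np.array([.5366,-.2858]),np.radians(-77.55))
place(arm,(-.0005,-.0495),2)
arm.move_pose([*BC,.25],down(BY+np.pi/2))
r,s,P,M=look(arm,.066,"p4")
B=np.c_[u(BY),u(BY+np.pi/2)]
for c in blobs(wood(s["img"]),5000):
    w=(cast(s,c.reshape(-1,2),.066,P,M)[:,:2]-BC)@B*1000; print("min",w.min(0).round(1),"max",w.max(0).round(1))
a=arm.snapshot("scene")["img"][150:330,100:450]
b=s["img"]
o=np.hstack([cv2.resize(a,(440,226)),cv2.resize(b[:, :],(301,226))])
cv2.imwrite("pics/final.png",o[:,:,::-1]);
import pickle;pickle.dump((s,P,M),open("p4.pkl","wb"))
print(arm.sense()["t"])
```

```text
slat [ 0.5339 -0.2894] [149.   27.8] -77.53
width 0.0267
hit True dz 0.0005 w 0.0268
t 37.2
min [-75.2 -71.7] max [75.1 69.9]
38.0
```

View pics/final.png

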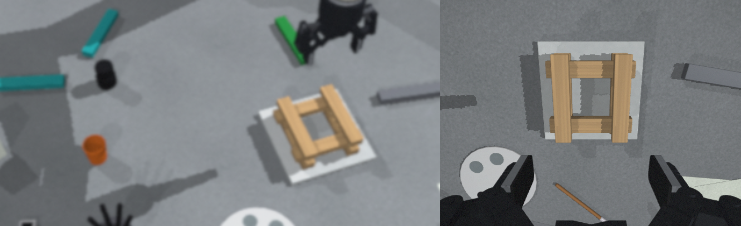

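View pics/p4.png

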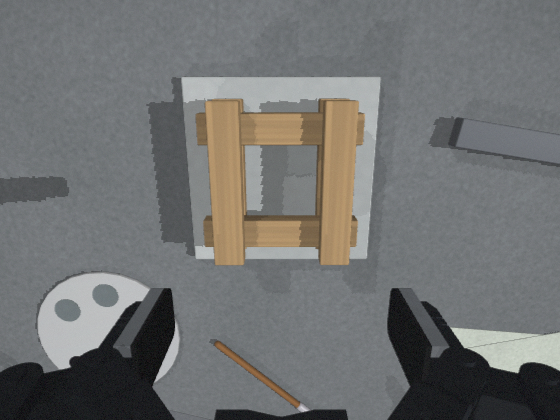

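The tower is open and square: the top slats at (226,182) and (338,182) sit directly above the battens. The jar and cup are still standing where they were.

```bash
python3 -c "
from workcell import arm
print(arm.job_done())"
```

```text
the job is handed in; nothing more can be done
None
```

The four slats are stacked crosswise in a square, open tower centred on the board to within about 1.5 mm where measured; the jar and cup were left standing, and I handed the job in at about 38 s.

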